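# Line the long stamp up over its box on the form

### The arm

A 7-joint arm with a two-finger parallel gripper is mounted at the origin on a cart in front of the work surface, level with it; the furniture and walls round the work are solid. World frame = base frame: x ahead of the robot, y to its left, z up, the work surface at z = 0. Lengths are in mm, angles in rad, forces in N, time in s.
With the tool pointing down it reaches from about 400 to 875 mm from the base axis. Payload 4.4 kg.
Tool frame: the origin (TCP) lies midway between the tips of the shut fingers; the grasp point (between the pads) lies 19 mm behind it; z points along the fingers, y is the line along which they close (so a half turn about z gives the same grasp; the last joint's range is limited). The gripper opens to 85 mm and grips with 20 to 120 N. Pads are 22 mm wide; open, the fingers measure 114 mm over their backs; the gripper's body (76 mm by 85 mm) begins 54 mm behind the grasp point. The pads swing forward as they close: fully open they stand 13 mm farther back than shut.
Start: joints at [-0.066, 0.628, 0.038, 1.517, -0.027, 0.996, -0.02], TCP at [650.014, 0.027, 231.313] pointing down, gripper open.
Joint ranges: [-3.06, 3.06], [-0.37, 2.12], [-1.25, 1.32], [0.18, 2.47], [-1.1, 4.24], [0.23, 1.98], [-2.94, 2.94]. Speed limits (rad/s): [2.57, 2.57, 3.14, 3.14, 3.14, 3.14, 3.14].

### API

Orientations are given as [roll, pitch, yaw] about the fixed x, y, z axes, in that order (R = Rz(yaw) Ry(pitch) Rx(roll)).
In Python, from cell import ctrl gives the robot as it stands. The module is installed in compiled form; this text tells all that it offers.
- The arm moves only by the tool step_arm, never from a script. Its argument "commands" is one flat list of numbers, 7 for each row, row after row: the shift along the tool's x, y, z in cm, then the turn, a rotation vector about the tool's x, y, z in rad, then the opening, from 0 (shut) to 1 (fully open). A call has 1 to 10 rows; each row is the pose to reach, as a shift and turn from the pose commanded when the call began, along the tool's axes at that moment; what a row does not reach only later rows make up. A row lasts 1/10 s, in which the tool goes at most 50 mm and 8.59 degrees, less where a joint would pass 70% of its speed; a pose out of reach is approached as far as the arm can. A call with a gripper value outside its range is refused whole. The fingers move at their own pace and stop on an object; the grip force is fixed at half the most. Time passes only in rows, so rows that repeat a pose let the fingers close. It gives the time, the measured TCP pose, the force, the opening and the grip force at its end, in the units of the state.
- ctrl.read_state(): the state, without advancing time (a new reading comes with each control period).
- ctrl.get_image(name): name is "scene" or "side" or "wrist"; returns a dict with "image" (400x640x3 uint8, red, green, blue), "range_z" (400x640 float32, mm along the optical axis (not along the pixel's ray), 0 where there is no reading), "vfov" (degrees; the focal length in pixels is half the picture's height over the tangent of half this angle, whatever the lens; pixels are square), "cx", "cy" (the principal point, pixels), "D" ([k1, k2, p1, p2, k3] as OpenCV has them; the pictures are not rectified), "world_to_cam" (4x4, takes a point from world to camera coordinates). Camera axes: x right, y down, z forward; pixel columns grow to the right and rows downward; lengths in mm; the calibration is good to about 2 mm. A picture is of the moment at which its call begins.
- ctrl.finish_job(): hands the job in; it is judged then, once.
The state is a dict: "clock": time; "qpos": joint angles; "qd": joint speeds; "tau": joint torques, N m; "eef_pos": TCP position; "tool_rot": TCP orientation; "force": force on the tool from outside, world axes, zero at the start; "torque": the same for the moment, N m; "width": finger opening in mm; "gripper_force": force on a finger pad.
Only numpy, scipy, OpenCV 4.12 (cv2) and the standard library are available. Lean on these libraries where they do the work, as an engineer would, in place of code of your own. Each camera call takes 0.05 s, during which the arm holds its last target. There are 200 camera calls.

### The job

Take the stamp with the long rectangular printing block off the stamp rack (lift it over the rack's front lip), carry it across to the clipboard, clear of the other stamps and the row of specimen cups, and hold it about a centimetre above the long empty box on the form, level, centred in the box and square with it, so that I can check the position before it is pressed. It is pre-inked, so it must never touch the form or the clipboard; leave everything else where it is, and finish still holding the stamp there, motionless, in the gripper.

Things in the scene. Friction and masses are not known exactly. Their poses are not given: they have to be found in the camera images.
- long_stamp: The stamp to use, black with a steel neck, 105 mm tall, about 70 g, hanging upright in one of the rack's slots. Origin: centre of its printing face, the very bottom; z up the stamp, y along the long side. Face 24 (x) by 60 (y) mm; block 28 by 64 mm up to z = 18; round neck 10 mm thick, z = 18 to 52; collar 26 by 34 mm, z = 52 to 57; oblong flat-sided handle 22 (x) by 38 (y) mm, z = 57 to 105 mm.
- long_handle (a point): Where to grasp the long stamp: the middle of its handle, 86 mm above the printing face on the stamp's axis, same axes as the stamp; the handle is 22 mm thick along x, its flat sides at right angles to x.
- square_stamp: Another hand stamp hanging in the rack, to be left there: the same build and height but a 32 by 32 mm block and a 22 by 22 mm handle. Origin: centre of its printing face.
- round_stamp: Another hand stamp hanging in the rack, to be left there: the same build and height but a round block 38 mm across and a round knob 32 mm across. Origin: centre of its printing face.
- stamp_rack: Grey steel rack, fixed, 120 (x) by 272 (y) by 117 mm high. Origin: centre of its underside; -x is its open front, turned roughly to the robot. A level sheet (upper face z = 111 mm, 3 mm thick) has slots 14 mm wide at y = -88, 0, +88 mm, open at x = -30 mm, closed at x = -5 mm. Stamps hang with the neck in a slot, long side along y, collar on the sheet, origin at x = -12, z = 59 mm.
- rack_lip (a point): Middle of the rack's front lip, on its upper edge (117 mm above the desk, the rack's highest part); same axes as the rack. The lip, 3 mm thick, stands 6 mm above the sheet in front of the collars: raise a stamp 10 to 25 mm (at 31 mm its block meets the sheet from below), then draw it out to the front (-x) by at least 50 mm before going higher.
- clipboard: Wooden clipboard, fixed, 235 (x) by 165 (y) mm, lying flat, its steel clip (up to 22 mm high) at the far (+x) end. Origin: centre of its underside; z up. The form's paper has its upper face at z = 4 mm and three empty outlined boxes: a long one in the near (-x) left (+y) corner, a square one, 40 by 40 mm, to its right, and a round one, 40 mm across, beyond the square one.
- long_box (a point): Centre of the long empty box on the form, on the paper's upper face, 4 mm above the desk. The box measures 40 mm along x and 76 mm along y; z up; same directions as the clipboard's, in whose frame it lies at x = -74, y = +27 mm.
- cup_a: Clear plastic specimen cup with a white lid, 58 mm across and 65 mm high, loose, one of four standing in a row between the rack and the clipboard (nearest the robot). Origin: centre of its underside. Not to be disturbed.
- cup_b: Clear plastic specimen cup with a white lid, 58 mm across and 65 mm high, loose, one of four standing in a row between the rack and the clipboard (second). Origin: centre of its underside. Not to be disturbed.
- cup_c: Clear plastic specimen cup with a white lid, 58 mm across and 65 mm high, loose, one of four standing in a row between the rack and the clipboard (third). Origin: centre of its underside. Not to be disturbed.
- cup_d: Clear plastic specimen cup with a white lid, 58 mm across and 65 mm high, loose, one of four standing in a row between the rack and the clipboard (farthest). Origin: centre of its underside. Not to be disturbed.
- stapler: Grey and black desk stapler, 37 by 133 by 54 mm, loose on the desk beyond the rack. Origin: centre of its underside, long axis y. Not to be disturbed.
- card_pack: Blue and white card box, 22 by 90 by 60 mm, standing on its long edge beyond the row of cups, loose. Origin: centre of its underside. Not to be disturbed.
Mind the look-alikes: they are no part of the job. Leave any green look-alike of the long_stamp alone.

How it is judged (in metres and radians):
On the way:
1. the long stamp is out of the rack and hangs from the fingers alone (contact force between the fingers and long_stamp above 0.5 N and contact force between long_stamp and stamp_rack below 0.05 N and (x of long_stamp in the frame of stamp_rack below -0.04 m or z of long_stamp in the frame of stamp_rack above 0.115 m)), for 0.1 s.
At the end, for the whole second after the job is handed in: Long stamp held by the fingers alone, still, level to 0.12 rad, printing face 3 to 22 mm above the paper, its centre within 8 mm of the box's each way, long side within 0.13 rad of the box's. The other stamps, cups (upright), stapler and card box within 30 mm of their starts (x of long_stamp in the frame of long_box between -0.008 and 0.008 m and y of long_stamp in the frame of long_box between -0.008 and 0.008 m and z of long_stamp in the frame of long_box between 0.003 and 0.022 m and angle between the y axis of long_stamp and the y axis of long_box, either way round below 0.13 rad and angle between long_stamp's own z axis and vertical below 0.12 rad and contact force between the fingers and long_stamp above 0.5 N and linear speed of long_stamp below 0.02 m/s and angular speed of long_stamp below 0.2 rad/s and contact force between long_stamp and stamp_rack below 0.05 N and contact force between long_stamp and clipboard below 0.05 N and contact force between long_stamp and cup_a below 0.05 N and contact force between long_stamp and cup_b below 0.05 N and contact force between long_stamp and cup_c below 0.05 N and contact force between long_stamp and cup_d below 0.05 N and distance of each of cup_a, cup_b, cup_c, cup_d, square_stamp, round_stamp, stapler, card_pack from where it was at the start of the episode below 0.03 m and angle between each of cup_a, cup_b, cup_c, cup_d's own z axis and vertical below 0.3 rad); the arm keeps its last pose, push and grip.
It fails at once if the stamp touches the form or the clipboard (contact force between long_stamp and clipboard above 0.3 N).
It fails at once if a specimen cup is pushed or tipped (distance of any of cup_a, cup_b, cup_c, cup_d from where it was at the start of the episode above 0.03 m or angle between any of cup_a, cup_b, cup_c, cup_d's own z axis and vertical above 0.3 rad).
It fails at once if another stamp is taken off or pushed about (distance of any of square_stamp, round_stamp from where it was at the start of the episode above 0.03 m).
It fails at once if the stapler or card box is pushed about (distance of any of stapler, card_pack from where it was at the start of the episode above 0.03 m).
It also fails if it takes over 40 s, if anything falls off the work surface, if the arm or the gripper's body presses on something with over 40 N, if the wrist force passes 120 N, or if a joint passes its speed limit or range.

## Working session

There is one attempt and no reset: what is moved stays moved. The work goes in short steps, Python scripts to look and compute and a tool call to move; the robot and the scene stay as the last step left them, time stands still between calls to the robot, and variables do not carry over. Pictures are saved under pics/ and viewed, at most 10 in all, crops included, and the job is handed in when it is done.

Besides the shell and the picture viewer there is one more tool, called after ">>>" as a command line: name --argument value ..., lists and objects as JSON in quotes. step_arm: Moves the arm, as the interface text tells. Its arguments: {"type":"object","properties":{"commands":{"type":"array"}},"required":["commands"]}

```bash
mkdir -p pics; cat > h.py <<'E'
import numpy as np, cv2, pickle
from cell import ctrl
def grab(n):
    d=ctrl.get_image(n); pickle.dump(d,open(n+'.pkl','wb')); return d
def load(n): return pickle.load(open(n+'.pkl','rb'))
def K(d):
    f=d['image'].shape[0]/2/np.tan(np.radians(d['vfov'])/2)
    return np.array([[f,0,d['cx']],[0,f,d['cy']],[0,0,1.]])
def ray(d,u,v):
    p=cv2.undistortPoints(np.array([[[u,v]]],float),K(d),np.array(d['D'],float))[0,0]
    T=np.linalg.inv(d['world_to_cam']); return T[:3,3],T[:3,:3]@np.array([p[0],p[1],1.])
def plane(d,u,v,z):
    o,r=ray(d,u,v); return o+r*(z-o[2])/r[2]
def depth(d,u,v):
    o,r=ray(d,u,v); return o+r*d['range_z'][int(round(v)),int(round(u))]
def proj(d,P):
    W=np.array(d['world_to_cam']); r=cv2.Rodrigues(W[:3,:3])[0]
    return cv2.projectPoints(np.array(P,float).reshape(-1,1,3),r,W[:3,3],K(d),np.array(d['D'],float))[0][:,0]
def save(n,im): cv2.imwrite('pics/'+n+'.png',im[:,:,::-1])
E
python3 - <<'E'
from h import *
for n in('scene','side','wrist'):
    d=grab(n); save(n+'0',d['image']); print(n,np.linalg.inv(d['world_to_cam'])[:3,[2,3]].round(2).tolist(),d['vfov'])
s=ctrl.read_state(); print({k:np.round(s[k],3).tolist() for k in s})
a=np.vstack([load('scene')['image'],load('side')['image']]); save('both',cv2.resize(a,None,fx=.75,fy=.75,interpolation=cv2.INTER_AREA))
E
```

```text
scene [[0.35, 234.65], [0.54, -603.09], [-0.77, 853.95]] 55.37828306580672
side [[0.31, 225.05], [-0.74, 711.84], [-0.6, 780.06]] 48.90136046845413
wrist [[-0.0, 649.52], [-0.31, 78.22], [-0.95, 372.64]] 63.101077895894534
{'clock': 0.15, 'qpos': [-0.066, 0.629, 0.038, 1.518, -0.027, 0.996, -0.02], 'qd': [0.0, -0.003, 0.001, -0.001, -0.002, -0.002, 0.0], 'tau': [0.002, -56.38, 1.228, -19.365, 0.011, 0.007, -0.0], 'eef_pos': [649.54, 0.019, 230.607], 'tool_rot': [-3.14, 0.0, 1.571], 'force': [-0.6, 0.557, -0.781], 'torque': [0.016, 0.018, 0.006], 'gripper_force': 0.0, 'width': 85.583}
```

View pics/scene0.png

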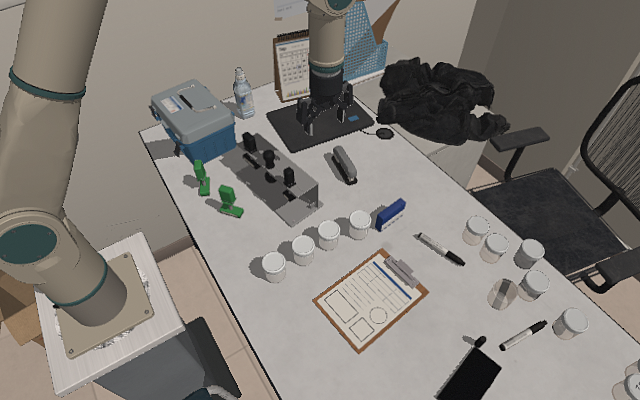

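View pics/side0.png

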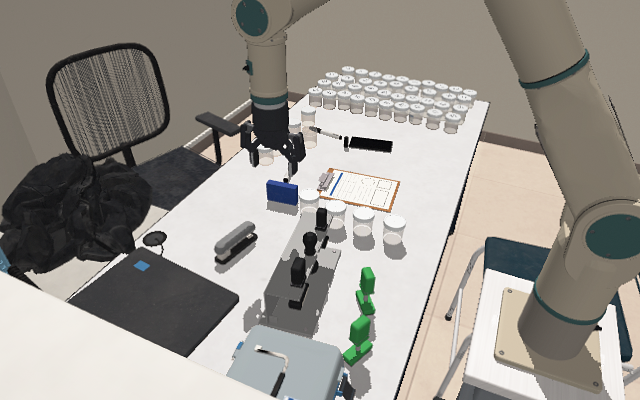

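In the scene view the rack's black stamps have their tops at about (250,142), (269,157) and (289,176). The green look-alikes are at (200,178) and (230,200). The same stamps appear in the side view at (297,272), (310,243) and (321,218), with the greens at (367,290) and (358,340). I'll check the choice in a close crop.

```bash
python3 - <<'E'
from h import *
a=load('scene')['image'][120:230,220:330]; b=load('side')['image'][190:330,250:350]
r=lambda i,s:cv2.resize(i,s,interpolation=cv2.INTER_CUBIC)
save('crop1',np.hstack([r(a,(420,420)),r(b,(300,420))]))
a=load('scene')['image'][235:360,305:440]; save('crop2',r(a,(800,600)) if 0 else cv2.resize(a,None,fx=5,fy=4.8,interpolation=cv2.INTER_CUBIC)[:600])
s=load('scene');q=load('side')
for p in[(250,140),(269,155),(289,172)]: print('sc',depth(s,*p).round())
for p in[(297,262),(310,236),(321,211)]: print('si',depth(q,*p).round())
for p in[(274,262),(303,245),(329,230),(359,218),(390,208)]: print('cup/card',depth(s,*p).round())
E
```

```text
sc [505. 149. 159.]
sc [520.  68. 160.]
sc [531. -16. 163.]
si [511. 163. 163.]
si [520.  83. 163.]
si [534.  -3. 164.]
cup/card [ 395. -166.   67.]
cup/card [ 479. -161.   63.]
cup/card [ 557. -160.   64.]
cup/card [ 643. -171.   63.]
cup/card [ 733. -188.   60.]
```

View pics/crop1.png

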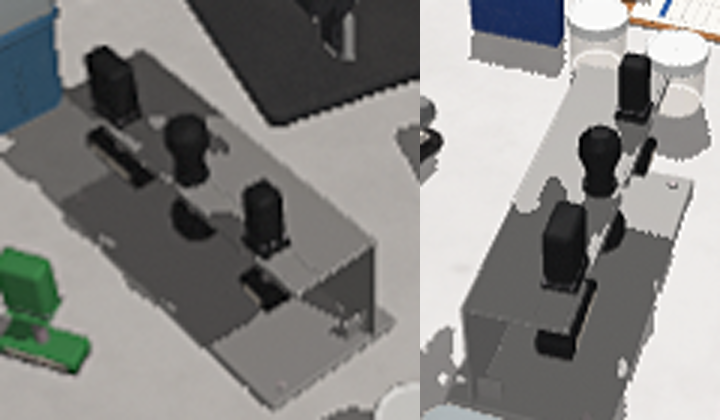

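View pics/crop2.png

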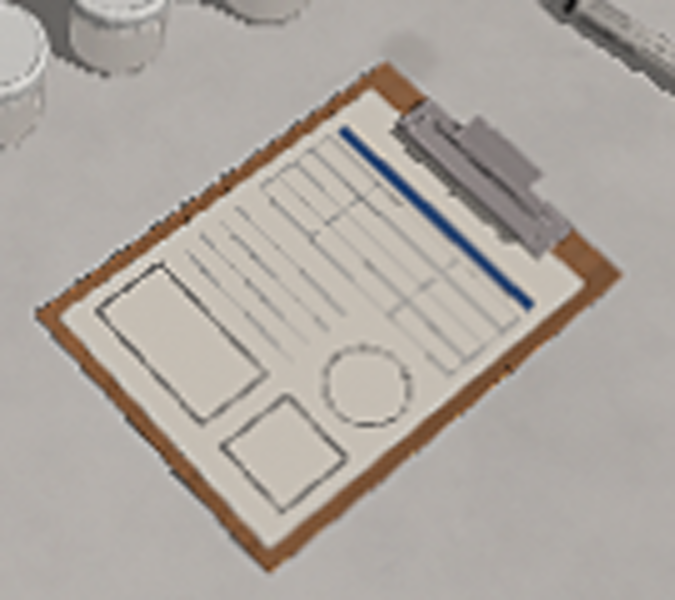

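The crop settles it: the stamp at scene (250,142) / side (297,272), the +y end of the rack, has the long block and wide handle. The middle one is the round stamp and the -y one is the square. Next I'll get its exact pose, the box corners, and the obstacles.

```bash
python3 - <<'E'
from h import *
def cloud(d):
    h,w=d['range_z'].shape; u,v=np.meshgrid(np.arange(w),np.arange(h))
    p=cv2.undistortPoints(np.stack([u,v],-1).reshape(-1,1,2).astype(float),K(d),np.array(d['D'],float))[:,0]
    z=d['range_z'].ravel(); T=np.linalg.inv(d['world_to_cam'])
    P=np.c_[p*z[:,None],z]@T[:3,:3].T+T[:3,3]; P[z==0]=1e6; return P,d['image'].reshape(-1,3).astype(int)
for n in('scene','side'):
    d=load(n);P,C=cloud(d)
    dark=C.max(1)<70
    for nm,c in(('long',(508,156)),('round',(520,76)),('sq',(532,-9))):
        m=dark&(np.hypot(P[:,0]-c[0],P[:,1]-c[1])<40)&(P[:,2]>155)&(P[:,2]<172); q=P[m]
        if len(q): print(n,nm,len(q),q.min(0).round(),q.max(0).round(),np.median(q,0).round())
    m=(abs(P[:,2]-111)<5)&(P[:,0]>450)&(P[:,0]<650)&(P[:,1]>-100)&(P[:,1]<240)&(np.ptp(C,axis=1)<25)
    q=P[m][:,:2].astype(np.float32); print(n,'sheet',len(q),cv2.minAreaRect(q))
    g=(C[:,1]>C[:,0]+40)&(C[:,1]>C[:,2]+40)&(P[:,0]<800)&(P[:,1]>-200); q=P[g]
    print('green',len(q),q.min(0).round(),q.max(0).round())
    l,_,ctr=cv2.kmeans(q.astype(np.float32),2,None,(3,50,.1),5,0)[0:3]
    for i in(0,1): print('  ',q[_[:,0]==i].min(0).round(),q[_[:,0]==i].max(0).round())
    b=(P[:,0]>380)&(P[:,0]<650)&(P[:,1]>190)&(P[:,1]<450)&(P[:,2]<300); q=P[b]; print('cooler',q.min(0).round(),q[:,2].max().round())
s=load('scene')
print('box');B=[(97,310),(162,265),(267,375),(203,422)]
W=np.array([plane(s,305+(x+.5)/5-.5,235+(y+.5)/4.8-.5,4) for x,y in B]);print(W.round(1),W.mean(0),np.linalg.norm(np.diff(W,axis=0),axis=1))
B=[(38,312),(385,62),(622,272),(268,570)]
W=np.array([plane(s,305+(x+.5)/5-.5,235+(y+.5)/4.8-.5,3) for x,y in B]);print('board',W.round(1),W.mean(0),np.linalg.norm(np.diff(W,axis=0),axis=1))
for i,j in((0,1),(3,2)):
    e=W[j]-W[i];print('yaw',np.arctan2(e[1],e[0]))
E
```

```text
scene long 84 [493. 145. 155.] [518. 183. 166.] [504. 161. 162.]
scene round 69 [507.  61. 155.] [535.  87. 165.] [519.  73. 161.]
scene sq 62 [523. -20. 155.] [543.   1. 166.] [531. -12. 163.]
scene sheet 1377 ((540.2875366210938, 82.33109283447266), (77.44422912597656, 271.8043518066406), 9.335046768188477)
green 451 [336.  44.   7.] [413. 225. 108.]
   [360.  44.   8.] [413. 103. 108.]
   [336. 169.   7.] [380. 225. 107.]
cooler [380. 190.  -7.] 187.0
side long 171 [496. 148. 155.] [520. 186. 166.] [506. 169. 163.]
side round 104 [510.  69. 155.] [536.  93. 165.] [522.  83. 161.]
side sq 68 [524. -17. 156.] [545.   4. 165.] [534.  -4. 162.]
side sheet 2185 ((542.3079833984375, 81.8216781616211), (75.98883056640625, 274.5378723144531), 8.69728946685791)
green 1256 [337. -36.  -1.] [429. 236. 108.]
   [337. 176.  -0.] [384. 236. 108.]
   [361. -36.  -1.] [429. 109. 107.]
cooler [380. 190.  -5.] 161.0
box
[[ 458.4 -285.1    4. ]
 [ 498.2 -282.2    4. ]
 [ 505.7 -356.9    4. ]
 [ 467.1 -359.6    4. ]] [ 482.35544897 -320.96700514    4.        ] [39.92183168 75.0900477  38.73999021]
board [[ 434.6 -270.3    3. ]
 [ 665.2 -247.5    3. ]
 [ 682.5 -408.9    3. ]
 [ 450.3 -432.1    3. ]] [ 558.12603278 -339.67095813    3.        ] [231.69966528 162.30291176 233.39805441]
yaw 0.09836056782443885
yaw 0.09947072651144521
```

Long stamp axis is at about (507,165), rack yaw is about 0.155, and the box centre is about (482,-320.5) with yaw 0.099. The greens are at about (387,74) and (360,200), up to 108 mm high. Tool axes at the start: x = world +y, y = world +x, z = down.

>>> step_arm --commands '[4,-3.5,0,0,0,-0.04,1,8,-7,0,0,0,-0.08,1,12,-10.5,0,0,0,-0.12,1,16.5,-14.2,0,0,0,-0.155,1,16.5,-14.2,0,0,0,-0.155,1,16.5,-14.2,0,0,0,-0.155,1,16.5,-14.2,0,0,0,-0.155,1]'

```text
clock: 0.85
eef_pos: [508.4, 164.6, 231.4]
tool_rot: [3.141, 0.001, 1.726]
force: [0.8, -0.6, 0.5]
width: 85.4
gripper_force: 0.0
```

```bash
python3 - <<'E'
from h import *
s=ctrl.read_state(); print(s['clock'],s['eef_pos'],s['tool_rot'])
d=grab('wrist'); save('w1',d['image'])
y=.155;R=np.array([[np.cos(y),-np.sin(y)],[np.sin(y),np.cos(y)]])
c=np.array([507,165]); pts=[np.r_[c+R@np.array(o),164] for o in((-11,-19),(11,-19),(11,19),(-11,19))]
print(proj(d,pts).round())
E
```

```text
0.85 [508.40256726 164.59392554 231.3707537 ] [3.14109145e+00 7.16859587e-04 1.72598889e+00]
[[298. 238.]
 [329. 238.]
 [330. 186.]
 [297. 186.]]
```

View pics/w1.png

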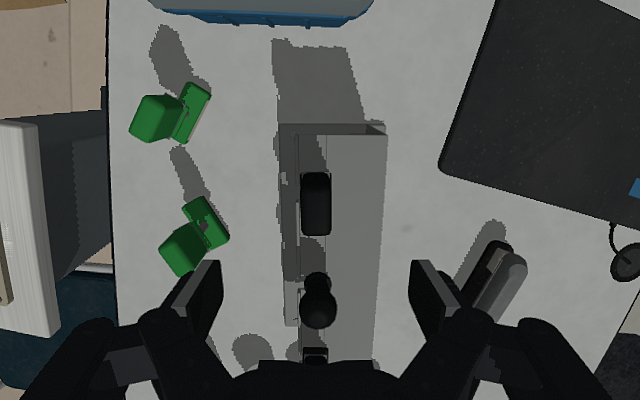

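The wrist view shows the black long handle's top at columns 300-331, rows 186-236, within about 2 mm of the prediction and square to the tool. I'll descend around it.

>>> step_arm --commands '[0.1,0,3,0,0,0,1,0.1,0,6,0,0,0,1,0.1,0,8,0,0,0,1,0.1,0,9.5,0,0,0,1,0.1,0,10.3,0,0,0,1,0.1,0,10.3,0,0,0,1,0.1,0,10.3,0,0,0,1,0.1,0,10.3,0,0,0,1]'

```text
clock: 1.7
eef_pos: [508.7, 165.9, 129.1]
tool_rot: [3.14, -0.0, 1.725]
force: [-0.3, 1.1, -0.2]
width: 85.3
gripper_force: 0.0
```

>>> step_arm --commands '[0,0,0,0,0,0,0,0,0,0,0,0,0,0,0,0,0,0,0,0,0,0,0,0,0,0,0,0,0,0,0,0,0,0,0,0,0,0,0,0,0,0,0,0,0,0,0,0,0,0,0,0,0,0,0,0,0,0,0,0,0,0,0,0,0,0,0,0,0,0]'

```text
clock: 2.7
eef_pos: [507.9, 166.1, 128.5]
tool_rot: [3.141, -0.0, 1.726]
force: [-1.0, -0.4, 5.7]
width: 21.2
gripper_force: 58.9
```

Gripped at 21 mm. I'll raise it 17 mm.

>>> step_arm --commands '[0,0,-0.4,0,0,0,0,0,0,-0.8,0,0,0,0,0,0,-1.2,0,0,0,0,0,0,-1.7,0,0,0,0,0,0,-1.7,0,0,0,0,0,0,-1.7,0,0,0,0,0,0,-1.7,0,0,0,0]'

```text
clock: 3.4
eef_pos: [507.7, 166.0, 145.2]
tool_rot: [-3.141, 0.0, 1.726]
force: [0.3, -0.7, 0.5]
width: 21.2
gripper_force: 58.6
```

```bash
python3 - <<'E'
from h import *
a=grab('scene')['image'][90:240,180:340]; b=grab('side')['image'][150:350,220:400]
r=lambda i,s:cv2.resize(i,s,interpolation=cv2.INTER_CUBIC)
save('lift',np.hstack([r(a,(400,375)),r(b,(338,375))]))
s=ctrl.read_state(); print(s['eef_pos'],s['force'],s['torque'],s['width'])
E
```

```text
[507.72666665 165.94298785 145.14806131] [0.5900403  0.24954453 0.36088863] [-0.00904116 -0.01741675  0.03805508] 21.204473127210402
```

View pics/lift.png

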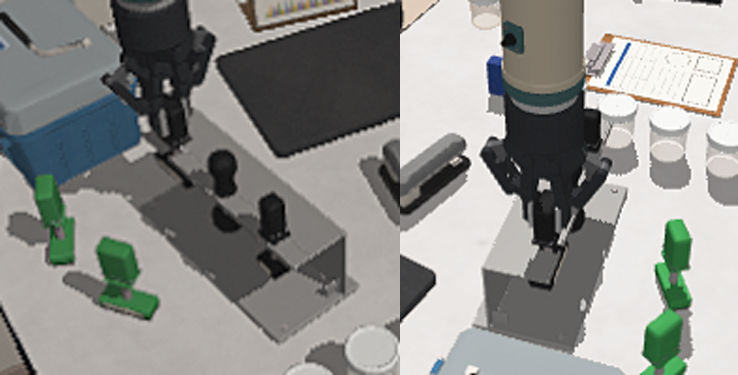

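The stamp is lifted, with its block just below the sheet and its collar above the lip (crop (175,130) and (545,230)). There is no contact force. I'll draw it out to the front, then up.

>>> step_arm --commands '[0,-1,0,0,0,0,0,0,-2,0,0,0,0,0,0,-3,0,0,0,0,0,0,-4,0,0,0,0,0,0,-5,0,0,0,0,0,0,-6,0,0,0,0,0,0,-6.5,0,0,0,0,0,0,-6.5,0,0,0,0,0,0,-6.5,0,0,0,0,0]'

```text
clock: 4.4
eef_pos: [444.1, 156.2, 145.5]
tool_rot: [3.141, -0.0, 1.726]
force: [0.6, 0.4, -1.0]
width: 21.7
gripper_force: 58.6
```

>>> step_arm --commands '[0,0,-2,0,0,0,0,0,0,-4,0,0,0,0,0,0,-6,0,0,0,0,0,0,-8,0,0,0,0,0,0,-9,0,0,0,0,0,0,-9,0,0,0,0,0,0,-9,0,0,0,0]'

```text
clock: 5.1
eef_pos: [443.5, 155.9, 234.8]
tool_rot: [-3.141, 0.0, 1.726]
force: [-0.6, -0.2, -0.4]
width: 21.4
gripper_force: 58.7
```

Out and clear: the face is now about 165 mm up. Carrying it across, the TCP shift is about (-47.6, -3.55) cm in tool axes with a turn of +0.056.

>>> step_arm --commands '[-1,-0.1,0,0,0,0,0,-3,-0.2,0,0,0,0,0,-6,-0.4,0,0,0,0.01,0,-9,-0.7,0,0,0,0.01,0,-12,-0.9,0,0,0,0.02,0,-15,-1.1,0,0,0,0.02,0,-18,-1.3,0,0,0,0.03,0,-21,-1.6,0,0,0,0.03,0,-24,-1.8,0,0,0,0.03,0,-27,-2,0,0,0,0.03,0]'

```text
clock: 6.1
eef_pos: [464.5, -115.8, 234.4]
tool_rot: [-3.14, -0.0, 1.695]
force: [1.4, 0.9, -0.5]
width: 21.5
gripper_force: 58.7
```

```bash
python3 - <<'E'
from h import *
s=ctrl.read_state();p=np.array(s['eef_pos']);y=s['tool_rot'][2];d=np.array([482,-320.5])-p[:2]
print(p,y,s['width'],'tool shift cm',(d@[np.cos(y),np.sin(y)])/10,(d@[np.sin(y),-np.cos(y)])/10,'turn',y-1.5708-.099)
E
```

```text
[ 464.5262368  -115.8234301   234.36025859] 1.6950842976421363 21.451246289873417 tool shift cm -20.526392473266384 -0.8034417852156638 turn 0.025284297642136327
```

>>> step_arm --commands '[-3,-0.1,0,0,0,0.01,0,-6,-0.2,0,0,0,0.01,0,-9,-0.3,0,0,0,0.02,0,-12,-0.4,0,0,0,0.025,0,-15,-0.6,0,0,0,0.025,0,-18,-0.7,0,0,0,0.025,0,-20,-0.8,0,0,0,0.025,0,-20.5,-0.8,0,0,0,0.025,0,-20.5,-0.8,0,0,0,0.025,0,-20.5,-0.8,0,0,0,0.025,0]'

```text
clock: 7.1
eef_pos: [482.9, -316.7, 234.7]
tool_rot: [-3.141, -0.002, 1.672]
force: [0.8, 0.4, -0.4]
width: 21.1
gripper_force: 58.7
```

>>> step_arm --commands '[0,0,2,0,0,0,0,0,0,4,0,0,0,0,0,0,6,0,0,0,0,0,0,8,0,0,0,0,0,0,10,0,0,0,0,0,0,11,0,0,0,0,0,0,11.5,0,0,0,0,0,0,11.5,0,0,0,0,0,0,11.5,0,0,0,0]'

```text
clock: 8.0
eef_pos: [483.8, -318.3, 121.1]
tool_rot: [3.14, 0.001, 1.671]
force: [0.1, -0.5, -0.2]
width: 20.8
gripper_force: 58.7
```

```bash
python3 - <<'E'
from h import *
s=ctrl.read_state();print(s['clock'],s['eef_pos'],s['tool_rot'],s['width'],s['force'])
for n in('scene','side','wrist'): grab(n)
a=load('scene')['image'][180:360,290:450]; b=load('side')['image'][120:240,280:420]; w=load('wrist')['image']
r=lambda i,s:cv2.resize(i,s,interpolation=cv2.INTER_CUBIC)
save('near1',r(a,(533,600))); save('near2',np.vstack([r(b,(640,548))])); save('w2',w)
E
```

```text
8.0 [ 483.76053305 -318.34411218  121.07119753] [3.14042654e+00 7.22725104e-04 1.67108249e+00] 20.828259464006837 [ 0.09288251 -0.49364035 -0.20520802]
```

View pics/near1.png

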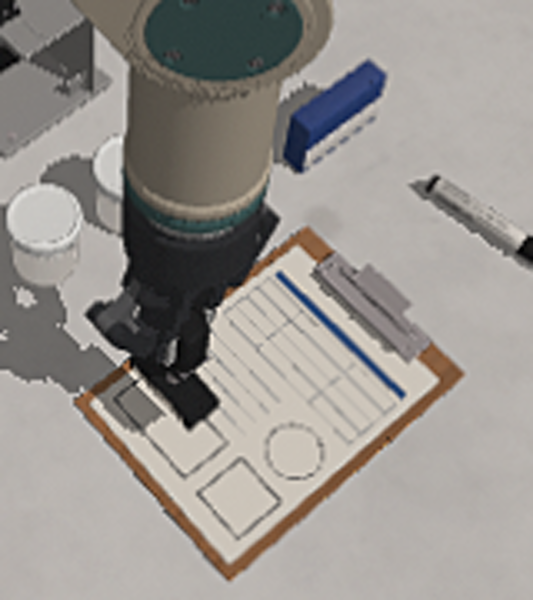

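View pics/w2.png

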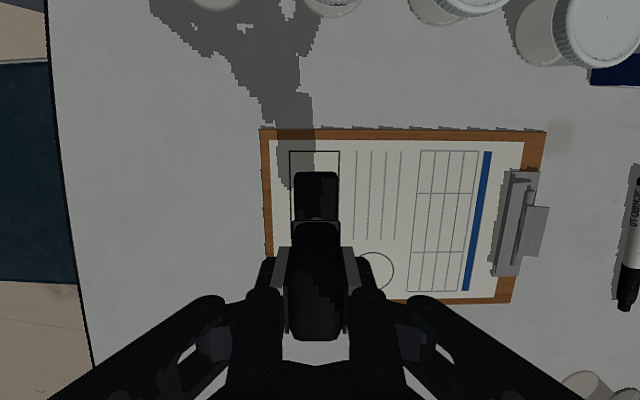

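Wrist view: the box's far (+y) corners are at about (289,151) and (340,151), and the block's +y end spans columns 295-338 with its lower edge near row 172. The scene crop shows the block hanging over the box at height, about level. I'll compare these with the predicted pose.

```bash
python3 - <<'E'
from h import *
d=load('wrist');s=ctrl.read_state();p=np.array(s['eef_pos']);y=s['tool_rot'][2]-np.pi/2
R=lambda y:np.array([[np.cos(y),-np.sin(y)],[np.sin(y),np.cos(y)]])
zf=p[2]-69.5
A=plane(d,289,151,4);B=plane(d,340,151,4);m=(A+B)/2;yb=np.arctan2(*(B-A)[1::-1])
print('corners',A.round(1),B.round(1),'w',np.linalg.norm(B-A),'yaw',yb,'centre',m[:2]+R(.099)@[0,-38],'stamp yaw',y)
for z in(zf,zf+18): print(z,proj(d,[np.r_[p[:2]+R(y)@o,z] for o in((-14,32),(14,32),(-14,-32),(14,-32))]).round(1).tolist())
g=d['image'].astype(int).sum(2)
for r in(158,165,195): print('row',r,g[r,280:350].tolist())
for r in(180,190,200): 
    c=np.where(g[r,280:350]<150)[0]+280; print(r,c.min(),c.max())
for c in(305,316,328): print('col',c,g[140:230,c].tolist())
E
```

```text
corners [ 459.2 -286.3    4. ] [ 499.8 -282.2    4. ] w 40.803986343973236 yaw 0.10084708964489066 centre [ 483.23994711 -322.05972289] stamp yaw 0.09990624316547803
51.657583763766084 [[294.4, 166.9], [336.6, 167.0], [296.0, 253.7], [334.7, 253.7]]
69.65758376376608 [[292.6, 173.3], [338.5, 173.3], [294.6, 266.2], [336.2, 266.2]]
row 158 [240, 241, 239, 237, 240, 242, 242, 244, 181, 17, 161, 257, 241, 242, 242, 241, 241, 237, 238, 241, 243, 240, 241, 240, 239, 242, 238, 241, 238, 241, 240, 238, 227, 271, 454, 432, 428, 426, 425, 427, 426, 427, 426, 430, 427, 427, 429, 432, 430, 428, 427, 428, 430, 429, 427, 428, 440, 424, 199, 130, 385, 447, 432, 431, 428, 430, 429, 430, 429, 429]
row 165 [238, 242, 239, 238, 241, 242, 240, 251, 246, 2, 119, 261, 243, 240, 240, 241, 239, 240, 238, 240, 239, 241, 241, 239, 238, 239, 238, 238, 241, 241, 239, 238, 236, 224, 267, 455, 436, 430, 428, 430, 428, 429, 429, 431, 429, 427, 428, 428, 428, 428, 430, 427, 430, 429, 429, 431, 439, 429, 202, 178, 464, 435, 429, 428, 429, 429, 428, 430, 427, 428]
row 195 [424, 427, 425, 427, 425, 425, 428, 433, 435
[... 786 characters left out ...]
9, 428, 428, 428, 429, 430, 430, 431, 436, 434, 435, 433, 441, 473, 251, 29, 1, 18, 22, 12, 16, 14, 19, 17, 20, 16, 17, 25, 19, 21, 18, 12, 15, 20, 30, 20, 22, 22, 19, 16, 20, 19, 19, 22, 18, 16, 21, 21, 18, 27, 19, 25, 19, 27, 17, 21, 22, 17, 16, 2, 139, 130, 141, 0, 115, 41, 3, 9, 15, 7, 4, 14, 14]
col 328 [425, 441, 430, 427, 429, 426, 427, 428, 431, 457, 287, 39, 437, 440, 429, 426, 429, 427, 430, 425, 427, 430, 429, 429, 427, 428, 428, 430, 429, 435, 468, 249, 25, 3, 15, 20, 14, 32, 36, 43, 48, 44, 53, 42, 44, 52, 50, 51, 48, 48, 45, 47, 48, 49, 53, 53, 48, 49, 55, 49, 50, 45, 50, 50, 49, 53, 53, 46, 51, 49, 52, 50, 49, 49, 51, 53, 49, 58, 53, 56, 0, 115, 55, 12, 16, 27, 22, 27, 23, 13]
```

The block's end edge sits about 3 mm toward -y of the TCP, which puts the stamp centre at about (484,-321.6) against a box centre of (483,-321.5). It is already nearly centred. I'll descend most of the way and check again.

>>> step_arm --commands '[0,-0.1,0.6,0,0,0,0,0,-0.1,1.2,0,0,0,0,0,-0.1,1.8,0,0,0,0,0,-0.1,2.3,0,0,0,0,0,-0.1,2.6,0,0,0,0,0,-0.1,2.6,0,0,0,0,0,-0.1,2.6,0,0,0,0]'

```text
clock: 8.85
eef_pos: [482.2, -318.4, 94.2]
tool_rot: [-3.142, -0.0, 1.671]
force: [-0.7, 0.2, -0.7]
width: 21.3
gripper_force: 58.7
```

```bash
python3 - <<'E'
from h import *
s=ctrl.read_state();p=np.array(s['eef_pos']);y=s['tool_rot'][2]-np.pi/2;print(p,y,s['force'])
R=np.array([[np.cos(y),-np.sin(y)],[np.sin(y),np.cos(y)]])
d={n:grab(n) for n in('wrist','scene','side')}
zf=p[2]-69.5
ims=[]
crops={'wrist':(130,250,270,360,4),'scene':(260,330,310,380,5),'side':(160,220,340,420,5)}
for n in d:
    im=d[n]['image'].copy();a,b,c,e,k=crops[n]
    im=cv2.resize(im[a:b,c:e],None,fx=k,fy=k,interpolation=cv2.INTER_CUBIC)
    for z,col in((zf,(255,0,0)),(zf+18,(0,200,255))):
        q=proj(d[n],[np.r_[p[:2]+R@np.array(o)+R@[0,-3.3],z] for o in((-14,32),(14,32),(14,-32),(-14,-32))])
        q=(q+.5-[c,a])*k
        cv2.polylines(im,[q.round().astype(int)],True,col,1)
    ims.append(im)
H=max(ims[0].shape[0],ims[1].shape[0]+ims[2].shape[0]);out=np.zeros((H,800,3),np.uint8)
o=ims[0];out[:o.shape[0],:o.shape[1]]=o;x=o.shape[1]+5
r=ims[1];out[:r.shape[0],x:x+r.shape[1]]=r;t=ims[2];out[r.shape[0]:r.shape[0]+t.shape[0],x:x+t.shape[1]]=t[:H-r.shape[0]]
save('chk',out[:600]);print(out.shape)
E
```

```text
[ 482.20020263 -318.38102061   94.2188599 ] 0.1000014919723391 [-0.72471087  0.24877622 -0.7095574 ]
(650, 800, 3)
```

View pics/chk.png

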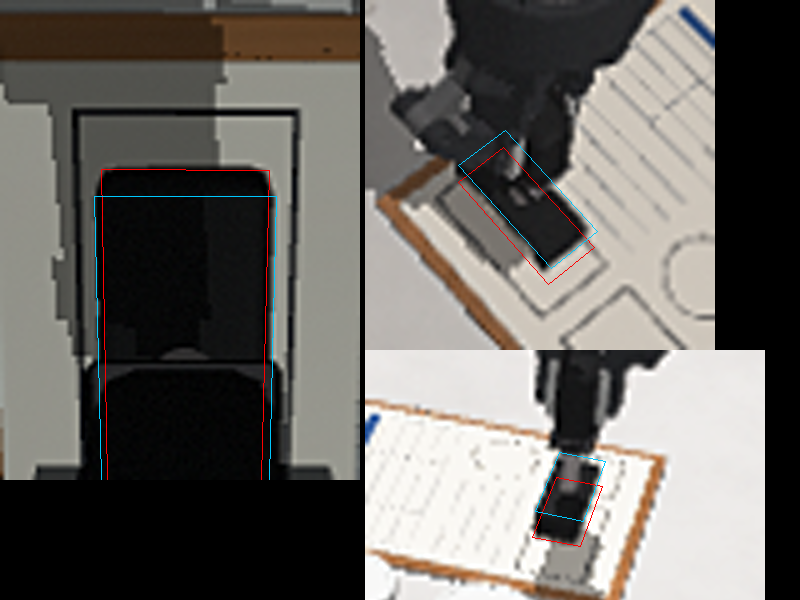

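Wrist crop: the box spans columns 75-297 and the block 100-272, so it is centred in x and square. The overlay matches at the +y end. In the scene crop the -y end sits about 3 px above the overlay, so I'll check tilt and height from the wrist depth on the block's upper face.

```bash
python3 - <<'E'
from h import *
def fit(d,uv):
    P=np.array([depth(d,u,v) for u,v in uv]); return P
w=load('wrist')
P=fit(w,[(u,v) for u in range(299,333) for v in range(173,218)])
for v in range(172,219,4):
    q=np.array([depth(w,u,v) for u in range(300,333)]);print(v,np.median(q,0).round(1))
m=np.median(P[:,2]);Q=P[abs(P[:,2]-m)<8]
c,*_=np.linalg.lstsq(np.c_[Q[:,:2]-Q[:,:2].mean(0),np.ones(len(Q))],Q[:,2],rcond=None);print('wrist top: slope x,y',c[:2],'z',c[2],len(Q))
p=[depth(w,u,v)[2] for u,v in((350,160),(345,200),(300,156))];print('paper z wrist',p)
s=load('scene')
S=fit(s,[(u,v) for u in range(325,360) for v in range(285,318)])
S=S[(S[:,2]>8)&(S[:,2]<60)&(np.hypot(S[:,0]-482,S[:,1]+321)<45)]
print('scene',len(S));o=np.argsort(S[:,1]);print(S[o][::max(1,len(S)//25)].round())
a=fit(s,[(366,318),(360,322)]);print('paper scene',a.round(1))
E
```

```text
172 [ 479.3 -287.8   33.7]
176 [ 479.4 -288.5   41.5]
180 [ 479.6 -290.8   42.4]
184 [ 479.9 -293.4   42.3]
188 [ 480.1 -295.8   42.3]
192 [ 480.3 -298.3   42.5]
196 [ 480.6 -301.    42.5]
200 [ 480.9 -303.7   42.4]
204 [ 481.2 -306.1   42.6]
208 [ 481.4 -308.7   42.5]
212 [ 481.7 -311.6   42.4]
216 [ 482.  -314.5   42.4]
wrist top: slope x,y [ 0.0083155  -0.05418681] z 42.113359623939026 1526
paper z wrist [np.float64(4.487771355269047), np.float64(3.6130747713980895), np.float64(5.6690894093245845)]
scene 258
[[ 497. -357.    8.]
 [ 487. -351.   37.]
 [ 494. -350.   32.]
 [ 494. -348.   41.]
 [ 487. -347.   42.]
 [ 488. -345.   43.]
 [ 481. -344.   43.]
 [ 496. -342.   41.]
 [ 478. -340.   40.]
 [ 471. -339.   40.]
 [ 470. -337.   38.]
 [ 469. -334.   35.]
 [ 475. -333.   42.]
 [ 484. -331.   42.]
 [ 486. -329.   42.]
 [ 473. -328.   44.]
 [ 471. -326.   43.]
 [ 470. -324.   41.]
 [ 469. -321.   42.]
 [ 476. -318.   49.]
 [ 474. -315.   41.]
 [ 477. -311.   41.]
 [ 473. -308.   40.]
 [ 469. -305.   44.]
 [ 465. -300.   36.]
 [ 464. -297.   35.]]
paper scene [[ 513.3 -377.5    4.4]
 [ 496.8 -376.8    1.7]]
```

The block is level (upper face at 42.4 ± 0.1 mm along its length), so the printing face is at about 24.4, roughly 20 mm above the paper. It is centred to about 1.5 mm. I'll do the final descent of 9.5 mm with a small -y shift.

>>> step_arm --commands '[-0.1,0,0.3,0,0,0,0,-0.15,0.05,0.6,0,0,0,0,-0.15,0.05,0.95,0,0,0,0,-0.15,0.05,0.95,0,0,0,0,-0.15,0.05,0.95,0,0,0,0,-0.15,0.05,0.95,0,0,0,0,-0.15,0.05,0.95,0,0,0,0,-0.15,0.05,0.95,0,0,0,0,-0.15,0.05,0.95,0,0,0,0,-0.15,0.05,0.95,0,0,0,0]'

```text
clock: 10.0
eef_pos: [482.8, -319.8, 84.9]
tool_rot: [3.142, 0.0, 1.671]
force: [-0.2, 0.7, -0.2]
width: 21.5
gripper_force: 58.7
```

```bash
python3 - <<'E'
from h import *
w=grab('wrist');s=ctrl.read_state();print(s['clock'],s['eef_pos'],s['tool_rot'],s['force'],s['width'],np.abs(s['qd']).max())
for v in range(160,220,4):
    q=np.array([depth(w,u,v) for u in range(300,333)]);print(v,np.median(q,0).round(1))
g=w['image'].astype(int).sum(2)
print(g[140:185,316].tolist());print(g[200,280:350].tolist())
S=ctrl.get_image('scene');save('end',S['image'])
E
```

```text
10.05 [ 482.85196983 -319.81655185   84.83082712] [ 3.14154052e+00 -2.83270964e-06  1.67078326e+00] [ 1.03478101 -0.7711624  -1.79777417] 21.143680810816825 0.0020289886616119785
160 [ 479.6 -285.5    3.5]
164 [ 479.9 -288.3    3.6]
168 [ 480.2 -291.2    3.6]
172 [ 479.9 -289.1   24.5]
176 [ 480.  -290.1   31.8]
180 [ 480.2 -292.3   32.8]
184 [ 480.5 -294.8   32.9]
188 [ 480.7 -297.2   33.2]
192 [ 481.  -299.8   33.2]
196 [ 481.3 -302.5   33. ]
200 [ 481.5 -305.1   33. ]
204 [ 481.8 -307.8   33.1]
208 [ 482.1 -310.4   32.9]
212 [ 482.4 -313.1   33.2]
216 [ 482.6 -315.7   33.1]
[110, 105, 112, 105, 87, 229, 249, 244, 245, 242, 241, 242, 241, 241, 245, 246, 260, 156, 19, 194, 252, 244, 242, 241, 243, 241, 246, 244, 244, 247, 266, 145, 11, 9, 24, 17, 17, 14, 16, 24, 24, 22, 22, 18, 19]
[427, 431, 430, 430, 429, 447, 447, 22, 80, 268, 247, 242, 247, 250, 39, 3, 17, 20, 26, 22, 19, 26, 20, 19, 18, 21, 19, 25, 23, 24, 16, 19, 23, 26, 9, 21, 26, 17, 26, 15, 26, 56, 52, 47, 49, 45, 47, 50, 52, 53, 49, 51, 48, 50, 48, 30, 10, 135, 380, 458, 447, 444, 328, 78, 312, 468, 443, 439, 437, 437]
```

View pics/end.png

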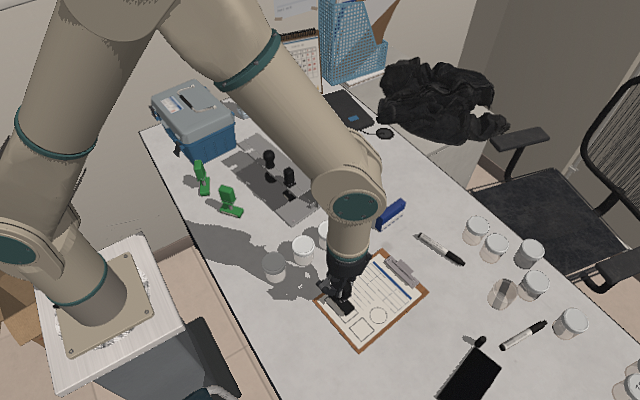

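The end picture shows the stamp over the long box at about (340,303). The other stamps, the greens and the visible cups are where they were. The wrist reading gives offsets of about 1 mm, the face about 11 mm above the paper, level and still.

```bash
python3 -c "
from cell import ctrl
print(ctrl.finish_job())"
```

```text
the job is handed in; nothing more can be done
None
```

The job is handed in: the gripper is holding the long stamp still and level about 11 mm above the long box, centred to about 1 mm by the wrist camera and square with it; the hand-in returned no verdict.

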